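# Swing out the board holder's leg and hold the frame upright

## Task

The circuit-board holder on the blue mat has tipped over onto its rubber stops with its orange leg folded. First flip the leg over centre and all the way down to its stop; then take the frame by the blue-sleeved top bar, raise it upright and finish while still gripping the bar and holding the frame upright and steady, the leg's foot clear of the bench. Never let the frame fall over to the leg's side, and leave everything else on the bench where it is.

Things in the scene. Friction and masses are not known exactly. Their poses are not given: they have to be found in the camera images.
- holder_base: black base plate of the board holder, fixed: 120 (x) x 220 (y) x 12 mm. Origin on the bench, right below the frame's hub axis, z up; hub axis parallel to y, 50 mm up (frame_hub), in posts at y = -95 and +95 mm, 67 mm tall. The frame is tipped to its +x (at yaw 0: away from the robot; yaw varies by 0.5), the leg is on the -x side. Rubber-topped stop posts, 86 mm tall, at x +57, y -76 and +76
- frame_hub (a point): the hub (hinge) axis of the frame, midway between its posts: 50 mm above the bench, above the base's origin
- frame (a joint): lean of the frame about the hub, rad: 0 = upright, + = tipped to the base's +x, 0.6 = on the rubber stops (start). Hub nearly free: let go near upright, the frame (about 0.9 kg in all) falls back to 0.6; leaning back past about -0.05 it falls to the leg's side until, with the leg down, the foot meets the bench near -0.29
- top_bar: round bar across the frame's top, 16 mm diameter, 164 mm long along its y axis, the middle 110 mm in a blue sleeve. Origin at its centre, 160 mm from the hub axis; z along the uprights, away from the hub. It joins two aluminium uprights, 12 mm square, at y = -76 and +76 mm; between them the frame is open from the bar down to the board's top edge (122 mm from the hub axis)
- board: green circuit board with heat sink and parts in the frame, 138 x 88 mm, on the frame's +x face, about 400 g (varies a fifth). Origin in the frame's plane, 78 mm from the hub axis.
- leg (a joint): swing of the leg on the frame, rad: 0 = folded (start), along the uprights away from the hub, foot beyond the top bar; 2.4 = fully down at its stop. It swings through the -x side. A spring pushes it away from centre (0.9): below, back to folded (about 0.11 Nm, 1 N at the foot, starts it); past it, it snaps down to 2.4 by itself. With the frame at 0.6 the leg points straight up at 0.6
- foot: black rubber foot bar across the end of the orange leg (14 x 8 mm flat bar): 16 mm diameter, 56 mm long along its y axis, parallel to the hub axis. Origin at its centre, 120 mm from the leg's pivot, which lies 75 mm from the hub along the uprights and 20 mm to their -x side. At the start it stands about 40 mm above the top bar; leg down and frame upright, it hangs about 28 mm clear of the bench
- solder_spool: bystander: grey solder reel standing on its flange, 60 mm diameter, 37 mm tall, near the holder's +y end. Origin under its centre.
- flux_jar: bystander: small amber jar with black cap, 40 mm diameter, 45 mm tall, near the holder's -y end. Origin under its centre.
- screwdriver: bystander: red-handled screwdriver lying, 160 mm long along its x. Origin under its middle.
- tape_roll: bystander: green roll of tape lying flat, 64 mm diameter, 20 mm tall. Origin under its centre.
- parts_cup: bystander: small white bowl, mouth up, 66 mm diameter, 55 mm tall. Origin under its centre.
- meter: bystander: grey hand meter with dial lying face up, 130 x 70 x 38 mm. Origin under its middle.
- pliers: bystander: pliers with orange grips lying flat, about 160 mm long, 13 mm tall, beyond the holder. Origin under the joint of the jaws.

How it is judged:
On the way, in this order (a step that is already met when the one before it is completed fails the run):
1. the leg is flipped over centre and fully down at its stop while the frame still leans on its stops' side (value of joint leg above 2.25 rad and value of joint frame above 0.2 rad), for 0.2 s.
2. the frame is raised upright by the gripped top bar, leg still down (value of joint leg above 2.25 rad and contact force between top_bar and the fingers above 3 N and value of joint frame between -0.08 and 0.08 rad), for 0.3 s.
At the end, for the whole second after the job is handed in: The leg is fully down (over 2.25 of 2.4 rad); the fingers grip the top bar (over 3 N) and the frame is held within 0.08 rad (4.6 degrees) of upright and still (under 0.1 rad/s); nothing touches the foot (under 0.2 N) or the board (under 0.5 N), so only the grip holds the frame up (all of step 2 and velocity of joint frame between -0.1 and 0.1 rad/s and contact force between foot and anything else below 0.2 N and contact force between board and anything else below 0.5 N); the arm keeps its last pose, push and grip.
It fails at once if the frame falls over to the leg's side (more than 0.2 rad past upright) (value of joint frame below -0.2 rad).
It fails at once if a bystander is shifted more than 25 mm (distance of any of solder_spool, flux_jar, screwdriver, tape_roll, parts_cup, meter, pliers from where it was at the start of the episode above 0.025 m).
It also fails if it takes over 42 s, if anything falls off the work surface, if the arm or the gripper's body presses on something with over 40 N, if the wrist force passes 120 N, or if a joint passes its speed limit or range.

## Robot

A 6-joint arm with a two-finger parallel gripper is mounted at the origin on the work surface. World frame = base frame: x ahead of the robot, y to its left, z up, the work surface at z = 0. Lengths are in m, angles in rad, forces in N, time in s.
With the tool pointing down it reaches from about 0.225 to 0.875 m from the base axis. Payload 3.4 kg.
Tool frame: the origin (TCP) lies midway between the tips of the shut fingers; the grasp point (between the pads) lies 19 mm behind it; z points along the fingers, y is the direction in which the jaws open and shut (so a half turn about z gives the same grasp; the last joint's range is limited). The gripper opens to 85 mm and grips with 20 to 120 N. Pads are 22 mm wide; open, the fingers measure 114 mm over their backs; the gripper's body (76 mm by 85 mm) begins 54 mm behind the grasp point. The pads swing forward as they close: fully open they stand 13 mm farther back than shut.
Start: joints at [0.991, 0.276, 1.505, -0, 1.361, -0.121], TCP at [0.255, 0.516, 0.231] pointing down, gripper open.
Joint ranges: [-2.89, 2.89], [-0.75, 2.08], [0.22, 2.7], [-1.18, 4.32], [0.11, 2.71], [-2.7, 2.7]. Speed limits (rad/s): [2.57, 2.57, 3.14, 3.14, 3.14, 3.14].

## Interface

Orientations are given as [roll, pitch, yaw] about the fixed x, y, z axes, in that order (R = Rz(yaw) Ry(pitch) Rx(roll)).
In Python, from plant import ctrl gives the robot as it stands. The module is installed in compiled form; this text tells all that it offers. Calls block until the motion is done:
- ctrl.goto(position, orientation): joint-space move of the TCP to a pose.
- ctrl.move_l(position, frame=None, speed=0.15): straight line of the TCP; frame=None keeps the orientation; speed is the mean speed in m/s.
- ctrl.set_joints(angles): joint-space move.
- ctrl.move_gripper(opening, f_grip=None): finger opening in m; f_grip is the grip in N (None keeps the last); returns when the fingers have stopped.
- ctrl.pause(seconds).
- ctrl.inverse_kinematics(position, orientation): joint angles nearest the present ones, or None.
- ctrl.get_state(): the state.
- ctrl.capture(name): name is "scene" or "top"; returns (picture, depth): 420x560x3 uint8, red, green, blue; 420x560 float32, m along the optical axis (not along the pixel's ray), 0 where there is no reading.
- ctrl.camera_model(name): a dict with "vfov" (degrees; the focal length in pixels is half the picture's height over the tangent of half this angle, whatever the lens; pixels are square), "cx", "cy" (the principal point, pixels), "R" (3x3) and "t" (3): a world point X has camera coordinates R X + t. Camera axes: x right, y down, z forward; pixel columns grow to the right and rows downward; lengths in m; the calibration is good to about 2 mm. A picture is of the moment at which its call begins. camera_model takes no time and is no camera call.
A pose or a line that the arm cannot do raises ctrl.PlanningError and nothing moves.
- ctrl.job_done(): hands the job in, once; it reports no verdict.
Trained networks look in the newest picture that a camera, given by its name, has taken for a name from the list of things; names that differ only in an ending like _2 or _b are one class to them, and where a whole thing is asked for, a point or a joint stands for the part that bears it (a point fixed in the world has none). Each returns a list of dicts, best first, with "p" (0 to 1); they miss things now and then, are a little off and sometimes report something else, mostly with a low value. They report only what shows in the picture. A call takes as long as a camera call.
- ctrl.silhouettes(camera, thing): "pixels" (420x560 bool, what is visible of it) and "at" ([column, row] in pixels, amid what is visible of it).
The state is a dict: "time": time; "qpos": joint angles; "qd": joint speeds; "joint_efforts": joint torques, N m; "tcp_pos": TCP position; "eef_rot": TCP orientation; "ft_force": force on the tool from outside, world axes, zero at the start; "moment": the same for the moment, N m; "width": finger opening in m.
Only numpy, scipy, OpenCV 4.12 (cv2) and the standard library are available. Lean on these libraries where they do the work, as an engineer would, in place of code of your own. Each camera call takes 0.05 s, during which the arm holds its last target.

## Working session

There is one attempt and no reset: what is moved stays moved. The work goes in short steps, each a Python script; the robot and the scene stay as the last script left them, time stands still between calls to the robot, and variables do not carry over. Pictures are saved under pics/ and viewed, and the job is handed in when it is done.

```bash
mkdir -p pics; cat > h.py <<'E'
import numpy as np, cv2
from plant import ctrl
def save(n,im): cv2.imwrite('pics/'+n+'.png',im[:,:,::-1])
def cloud(cam,d):
    m=ctrl.camera_model(cam); f=210/np.tan(np.radians(m['vfov'])/2)
    v,u=np.mgrid[0:420,0:560]
    P=np.stack([(u-m['cx'])/f*d,(v-m['cy'])/f*d,d],-1)
    return (P-np.array(m['t']))@np.array(m['R'])
E
python3 - <<'E'
from h import *
for c in ['scene','top']:
    im,d=ctrl.capture(c); save(c+'0',im); np.save(c+'0.npy',d); P=cloud(c,d)
    m=ctrl.camera_model(c); print(c,{k:np.round(v,3).tolist() for k,v in m.items()})
    for t in ['holder_base','frame','top_bar','board','leg','foot','solder_spool','flux_jar','screwdriver','tape_roll','parts_cup','meter','pliers']:
        for s in ctrl.silhouettes(c,t)[:1]:
            k=s['pixels']&(d>0)
            print(t,round(s['p'],2),np.round(s['at']),k.sum(),np.round(np.median(P[k],0),3) if k.any() else '',np.round(P[k].min(0),3) if k.any() else '',np.round(P[k].max(0),3)if k.any() else '')
print(ctrl.get_state())
E
```

```text
scene {'vfov': 45.96, 'cx': 277.585, 'cy': 207.526, 'R': [[0.207, 0.978, -0.007], [0.783, -0.17, -0.598], [-0.587, 0.118, -0.801]], 't': [-0.095, -0.286, 1.778]}
holder_base 0.84 [316. 252.] 2847 [0.599 0.075 0.028] [ 0.448 -0.027 -0.007] [0.652 0.218 0.233]
frame 0.93 [317. 243.] 1051 [0.62  0.077 0.145] [ 0.493 -0.005  0.006] [0.652 0.178 0.233]
top_bar 0.8 [318. 239.] 393 [0.627 0.073 0.187] [ 0.521 -0.008  0.011] [0.652 0.162 0.194]
board 0.69 [317. 246.] 538 [0.612 0.081 0.116] [0.514 0.012 0.004] [0.637 0.168 0.183]
leg 0.54 [322. 228.] 164 [0.628 0.076 0.226] [ 0.475  0.043 -0.001] [0.641 0.148 0.233]
foot 0.66 [321. 230.] 138 [0.63  0.071 0.227] [0.579 0.043 0.127] [0.641 0.099 0.233]
solder_spool 0.55 [375. 254.] 392 [0.621 0.256 0.029] [ 0.568  0.23  -0.005] [0.644 0.299 0.039]
flux_jar 0.74 [259. 229.] 184 [ 0.468 -0.051  0.041] [ 0.44  -0.067  0.004] [ 0.482 -0.032  0.049]
screwdriver 0.59 [156. 193.] 209 [ 0.249 -0.35   0.02 ] [ 0.188 -0.368 -0.005] [ 0.352 -0.337  0.03 ]
tape_roll 0.81 [126. 245.] 310 [ 0.429 -0.445  0.016] [ 0.393 -0.479 -0.005] [ 0.458 -0.413  0.026]

[... 1619 characters left out ...]
011] [ 0.693 -0.09  -0.004] [ 0.847 -0.028  0.018]
{'time': 1.4, 'qpos': array([ 9.90973759e-01,  2.75886134e-01,  1.50488551e+00,  1.72690349e-05,
        1.36072067e+00, -1.21010973e-01]), 'qd': array([-0.00154409, -0.00078666,  0.00042332,  0.00174109, -0.00054155,
        0.0005442 ]), 'joint_efforts': array([-4.63496381e-04, -4.16655314e+01, -2.46094143e+01, -2.35835651e-04,
        5.33829279e-04, -2.78124723e-06]), 'tcp_pos': array([0.25468034, 0.51555782, 0.23134171]), 'eef_rot': array([ 3.14149101e+00, -4.65367593e-06,  2.68277746e+00]), 'ft_force': array([-0.29974799,  0.33431572, -0.23075461]), 'moment': array([ 0.03262938, -0.01773125, -0.07468663]), 'width': 0.08589095190371233}
```

```bash
python3 - <<'E'
from h import *
a=cv2.imread('pics/scene0.png')[150:300,200:420]; b=cv2.imread('pics/top0.png')[90:240,150:330]
cv2.imwrite('pics/c1.png',np.hstack([cv2.resize(a,(440,300)),cv2.resize(b,(360,300))]))
cv2.imwrite('pics/c2.png',cv2.resize(a,None,fx=3.6,fy=3.6,interpolation=cv2.INTER_CUBIC))
# bar axis fit using top & scene: points by z, blue
for c in ['scene','top']:
    im=cv2.imread(f'pics/{c}0.png').astype(int); d=np.load(c+'0.npy'); P=cloud(c,d)
    B,G,R=im[...,0],im[...,1],im[...,2]
    m=(B>R+40)&(B>G+20)&(P[...,2]>.15)&(P[...,2]<.21)&(d>0)
    Q=P[m]; print(c,m.sum(),Q.mean(0).round(4),Q.min(0).round(3),Q.max(0).round(3))
    l=cv2.fitLine(Q[:,:2].astype(np.float32),cv2.DIST_HUBER,0,.01,.01).ravel();print(l, 'yaw',np.arctan2(-l[0]*np.sign(l[1]),abs(l[1])))
    m=(P[...,2]>.205)&(P[...,0]>.55)&(P[...,0]<.7)&(abs(P[...,1]-.07)<.05)&(d>0)
    Q=P[m]; print('foot',m.sum(),Q.mean(0).round(4),Q.min(0).round(3),Q.max(0).round(3))
E
```

```text
scene 266 [0.6262 0.0704 0.1866] [0.603 0.016 0.178] [0.647 0.125 0.194]
[0.2659305  0.9639922  0.627977   0.07329778] yaw -0.26916906
foot 147 [0.6291 0.0688 0.2262] [0.614 0.042 0.215] [0.641 0.097 0.233]
top 215 [0.6215 0.0727 0.1877] [0.593 0.008 0.175] [0.653 0.152 0.194]
[0.2734848  0.96187633 0.62147856 0.07267307] yaw -0.2770141
foot 179 [0.6244 0.072  0.2256] [0.61  0.044 0.206] [0.64  0.099 0.233]
```

View pics/c1.png

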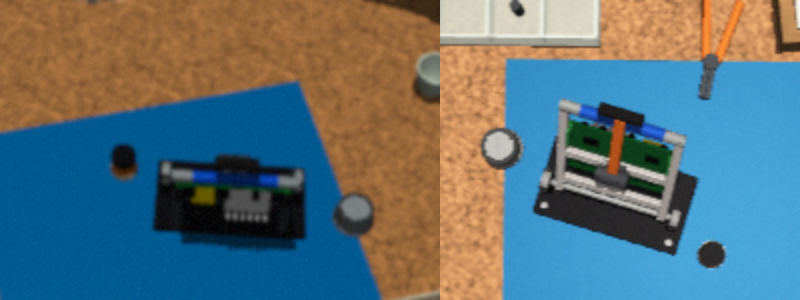

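View pics/scene0.png

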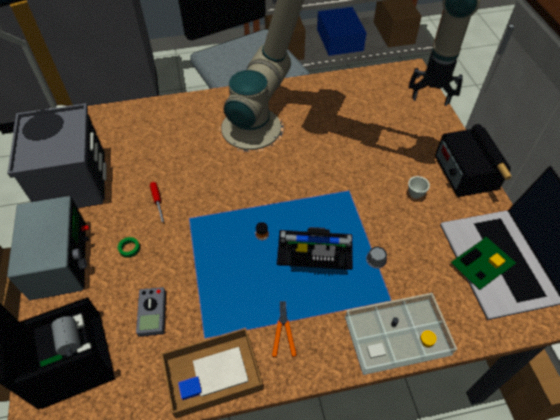

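```bash
cat >> h.py <<'E'
from scipy.spatial.transform import Rotation as Ro
YAW=-0.273; E=np.array([np.cos(YAW),np.sin(YAW),0]); N=np.array([-np.sin(YAW),np.cos(YAW),0]); Z=np.array([0,0,1.])
HUB=np.array([0.6235,0.0712,0.05])-0.0903*E
def rpy(th,s=1):
    u=np.sin(th)*E+np.cos(th)*Z; y=s*(np.cos(th)*E-np.sin(th)*Z); z=-u
    return Ro.from_matrix(np.stack([np.cross(y,z),y,z],1)).as_euler('xyz')
def bx(x,z,y=0): return HUB+x*E+y*N+(z-.05)*Z
def grasp(th,tool=None,back=0.,r=.160,s=1):  # TCP pose holding bar with frame lean th
    tool=th if tool is None else tool
    b=HUB+r*(np.sin(th)*E+np.cos(th)*Z); u=np.sin(tool)*E+np.cos(tool)*Z
    return b+u*(back-.019), rpy(tool,s)
E
python3 - <<'E'
from h import *
print(HUB)
for s in(1,-1):
    for nm,(p,o) in dict(up=(bx(.14,.32),rpy(0,s)),pre=(bx(.14,.213),rpy(0,s)),end=(bx(-.025,.215),rpy(0,s)),g6b=grasp(.6,back=.09,s=s),g6=grasp(.6,s=s),g3=grasp(.3,s=s),g0=grasp(0,s=s)).items():
        q=ctrl.inverse_kinematics(p,o); print(s,nm,p.round(3),None if q is None else np.round(q,2))
E
```

```text
[0.53654414 0.09554683 0.05      ]
1 up [0.671 0.058 0.32 ] [-0.02  0.4   1.1  -0.    1.64  0.26]
1 pre [0.671 0.058 0.213] [-0.02  0.43  1.3  -0.    1.4   0.26]
1 end [0.512 0.102 0.215] [ 0.06  0.21  1.64 -0.    1.29  0.34]
1 g6b [0.662 0.06  0.241] [-0.08  0.76  0.78  0.14  2.18  0.24]
1 g6 [0.613 0.074 0.166] [-0.06  0.71  1.07  0.13  1.95  0.22]
1 g3 [0.577 0.084 0.185] [-0.02  0.47  1.35  0.07  1.61  0.24]
1 g0 [0.537 0.096 0.191] [ 0.05  0.26  1.64 -0.    1.25  0.32]
-1 up [0.671 0.058 0.32 ] None
-1 pre [0.671 0.058 0.213] None
-1 end [0.512 0.102 0.215] None
-1 g6b [0.662 0.06  0.241] None
-1 g6 [0.613 0.074 0.166] None
-1 g3 [0.577 0.084 0.185] None
-1 g0 [0.537 0.096 0.191] None
```

```bash
python3 - <<'E'
from h import *
s=ctrl.get_state(); p=s['tcp_pos'].copy(); p[2]=.34
ctrl.move_l(p,speed=.3)
ctrl.goto(bx(.14,.34),rpy(0))
ctrl.move_gripper(0)
ctrl.move_l(bx(.14,.213),speed=.2)
s=ctrl.get_state();print(s['time'],s['tcp_pos'],s['ft_force'],s['width'])
im,d=ctrl.capture('top');save('pre',im[60:270,130:410].repeat(2,0).repeat(2,1))
E
```

```text
5.675 [0.67215902 0.05775067 0.21412851] [-0.47496636  0.33178806  0.93431193] -0.00023817683401891157
```

View pics/pre.png

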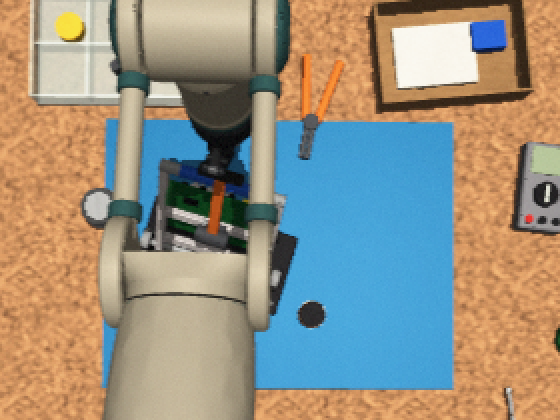

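The gripper stands beyond the foot (crop pixel ~(218,170)); the leg (orange, ~(218,205)) is still folded. Now push it over.

```bash
python3 - <<'E'
from h import *
for x in (.09,.05,.015,-.025):
    ctrl.move_l(bx(x,.215),speed=.1)
    s=ctrl.get_state();print(x,s['time'],s['tcp_pos'],s['ft_force'])
im,d=ctrl.capture('scene');save('push',cv2.resize(im[150:300,220:420],None,fx=4,fy=4))
ctrl.move_l(bx(-.025,.33),speed=.25)
ctrl.pause(.1)
for c in('scene','top'):
    im,d=ctrl.capture(c);P=cloud(c,d)
    save('aft_'+c,cv2.resize(im[130:300,180:420],None,fx=3,fy=3))
    for t in('leg','foot','top_bar'):
        for s in ctrl.silhouettes(c,t)[:1]:
            k=s['pixels']&(d>0);Q=P[k]-HUB
            print(c,t,s['p'],k.sum(),'base x,y,z',np.round(np.median(np.stack([Q@E,Q@N,Q[:,2]+.05],1),0),3))
E
```

```text
0.09 6.375 [0.63038438 0.06978141 0.22273688] [ 9.11417103 -3.39552885 14.12967227]
0.05 6.925 [0.58482373 0.08211493 0.21533584] [ 0.66144805 -0.18032134  0.42113967]
0.015 7.425 [0.55133338 0.09149179 0.21504106] [ 0.42551006 -0.31349257  0.32671185]
-0.025 7.975 [0.51297686 0.10229036 0.21529256] [0.89741389 0.34034706 0.03251153]
scene leg 0.66 231 base x,y,z [-0.083  0.001  0.103]
scene foot 0.55 93 base x,y,z [-0.088  0.001  0.101]
scene top_bar 0.95 370 base x,y,z [ 0.094 -0.009  0.187]
top foot 0.43 313 base x,y,z [-0.161 -0.507  0.021]
top top_bar 0.51 220 base x,y,z [ 0.089 -0.036  0.188]
```

View pics/aft_scene.png

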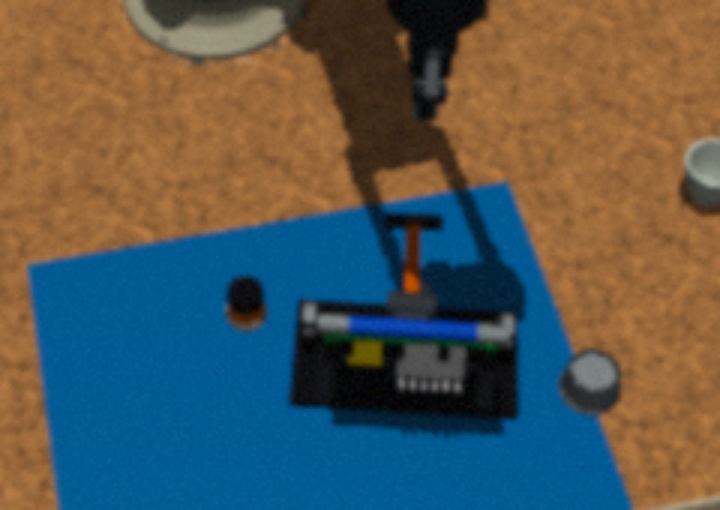

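View pics/aft_top.png

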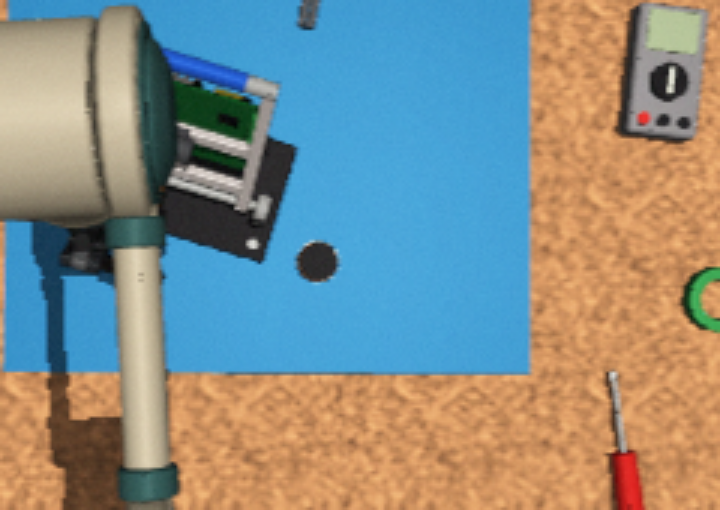

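```bash
python3 - <<'E'
from h import *
ctrl.move_gripper(.06)
p,o=grasp(.6,back=.11); ctrl.goto(p,o)
p,o=grasp(.6,back=.002); ctrl.move_l(p,o,speed=.1)
s=ctrl.get_state();print(s['time'],s['tcp_pos'],p,s['ft_force'],s['width'])
im,d=ctrl.capture('scene');save('g1',cv2.resize(im[170:290,240:400],None,fx=5,fy=5,interpolation=2))
E
```

```text
11.7583 [0.61470949 0.07378212 0.16882407] [0.61429777 0.07377654 0.16802299] [ 0.37649525  0.1757278  -0.42634727] 0.05974682135493638
```

View pics/g1.png

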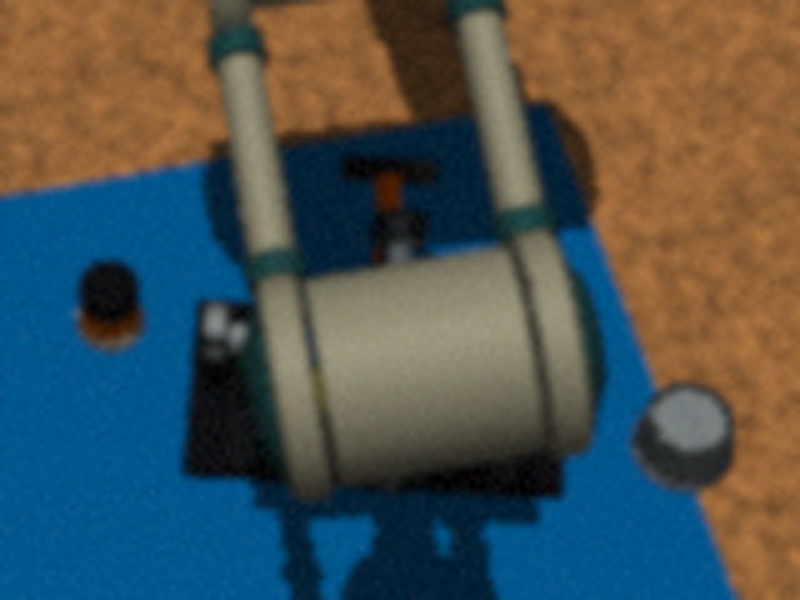

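```bash
python3 - <<'E'
from h import *
ctrl.move_gripper(0.0,40)
s=ctrl.get_state();print(s['time'],s['tcp_pos'],s['ft_force'],s['moment'],s['width'],s['qd'])
E
```

```text
12.2833 [0.6147383  0.07358863 0.16790173] [ 1.6779064  -0.27435886  0.49591518] [-0.18602979 -0.31910426 -0.14287787] 0.014487903694809276 [ 0.00126929 -0.00086162  0.0036691  -0.00064098 -0.00209398  0.00031386]
```

```bash
python3 - <<'E'
from h import *
for th in (.52,.44,.36,.28):
    p,o=grasp(th,back=.002); ctrl.move_l(p,o,speed=.05)
    s=ctrl.get_state();q=s['tcp_pos'];u=np.sin(th)*E+np.cos(th)*Z;t=np.cos(th)*E-np.sin(th)*Z
    print(th,round(s['time'],2),'F rad,tan,y',(s['ft_force']@np.stack([u,t,N],1)).round(1),s['moment'].round(2),s['width'].round(4),'err',((q-p)@np.stack([u,t,N],1)).round(4))
    if np.linalg.norm(s['ft_force'])>40: break
im,d=ctrl.capture('scene');save('l1',cv2.resize(im[170:290,240:400],None,fx=5,fy=5,interpolation=2))
E
```

```text
Traceback (most recent call last):
AttributeError: 'float' object has no attribute 'round'
```

```bash
cat >> h.py <<'E'
def step(th,sp=.05):
    p,o=grasp(th,back=.002); ctrl.move_l(p,o,speed=sp)
    s=ctrl.get_state();q=s['tcp_pos'];u=np.sin(th)*E+np.cos(th)*Z;t=np.cos(th)*E-np.sin(th)*Z
    A=np.stack([u,t,N],1)
    print(th,round(s['time'],2),'F rad,tan,y',(s['ft_force']@A).round(1),s['moment'].round(2),round(s['width'],4),'err',((q-p)@A).round(4))
    return np.linalg.norm(s['ft_force'])
E
python3 - <<'E'
from h import *
for th in (.48,.42,.35,.28):
    if step(th)>40: break
im,d=ctrl.capture('scene');save('l1',cv2.resize(im[170:290,240:400],None,fx=5,fy=5,interpolation=2))
E
```

```text
0.48 12.93 F rad,tan,y [1.3 2.4 1. ] [-0.1  -0.53 -0.08] 0.0146 err [0.0001 0.0003 0.0002]
0.42 13.25 F rad,tan,y [1.6 2.5 2. ] [ 0.04 -0.51 -0.27] 0.0143 err [0.0001 0.0004 0.0003]
0.35 13.6 F rad,tan,y [0.5 1.9 1.5] [ 0.17 -0.42 -0.26] 0.0143 err [0.     0.0004 0.0004]
0.28 13.95 F rad,tan,y [-0.1  1.1  4.5] [ 0.31 -0.45 -0.33] 0.0147 err [0.     0.0005 0.0005]
```

View pics/l1.png

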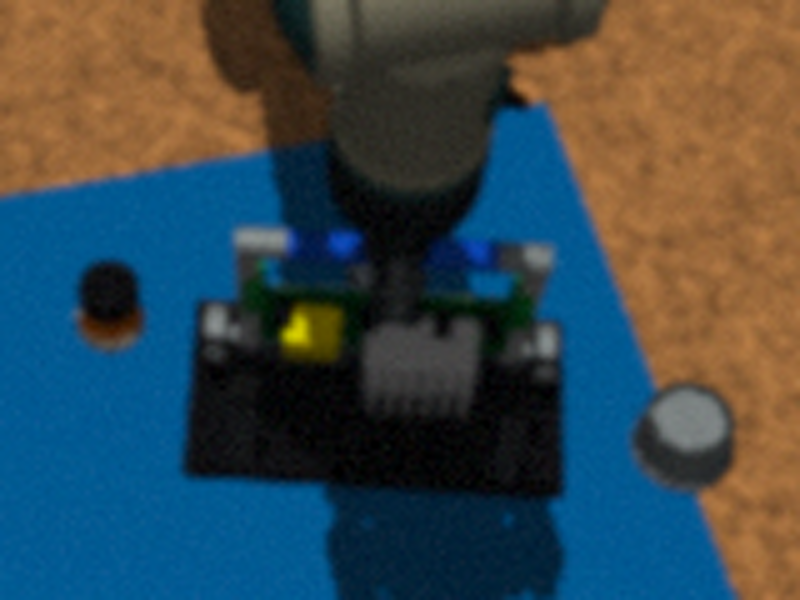

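The bar (blue, ~(330,245) and (475,250)) is in the grip and rises with it; forces are tiny. I'll continue to upright.

```bash
python3 - <<'E'
from h import *
for th in (.2,.12,.05,.01):
    if step(th,.04)>40: break
ctrl.pause(.6)
for c in('scene','top'):
    im,d=ctrl.capture(c);save('u_'+c,cv2.resize(im[130:290,200:400],None,fx=4,fy=3.7,interpolation=2)); np.save('u_'+c,d); P=cloud(c,d)
    I=im.astype(int);Q=P-HUB;X,Y,H=Q@E,Q@N,Q[...,2]+.05
    m=(H>.196)&(H<.225)&(abs(X)<.04)&(abs(Y)>.03)&(abs(Y)<.085)&(d>0)
    for sg in(-1,1):
        k=m&(Y*sg>0); print(c,sg,k.sum(),'x',np.median(X[k]).round(4),'z',np.percentile(H[k],[50,95]).round(4)) if k.any() else 0
    for t in('foot','leg','top_bar'):
        for s in ctrl.silhouettes(c,t)[:1]:
            k=s['pixels']&(d>0);print(c,t,s['p'],k.sum(),[np.median(v[k]).round(3) for v in(X,Y,H)])
E
```

```text
0.2 14.43 F rad,tan,y [-0.5  0.2  5.3] [ 0.6  -0.43 -0.34] 0.0144 err [-0.0001  0.0004  0.0007]
0.12 14.87 F rad,tan,y [-0.6  0.9  5.3] [ 0.76 -0.37 -0.3 ] 0.015 err [-0.0001  0.0003  0.0008]
0.05 15.27 F rad,tan,y [-0.4  1.1  6.8] [ 0.83 -0.34 -0.27] 0.0147 err [-0.0001  0.0002  0.001 ]
0.01 15.56 F rad,tan,y [-0.5  0.5  5.7] [ 0.89 -0.35 -0.17] 0.0142 err [-0.0002  0.0002  0.0011]
scene -1 130 x 0.0049 z [0.214  0.2182]
scene 1 131 x 0.0064 z [0.2144 0.2188]
scene foot 0.56 2035 [np.float64(0.013), np.float64(-0.0), np.float64(0.144)]
scene top_bar 0.52 290 [np.float64(0.005), np.float64(0.022), np.float64(0.215)]
top -1 104 x 0.0004 z [0.2162 0.2191]
top foot 0.68 88 [np.float64(-0.102), np.float64(0.01), np.float64(0.044)]
top leg 0.76 190 [np.float64(-0.087), np.float64(0.003), np.float64(0.057)]
top top_bar 0.61 84 [np.float64(0.001), np.float64(-0.06), np.float64(0.216)]
```

View pics/u_scene.png

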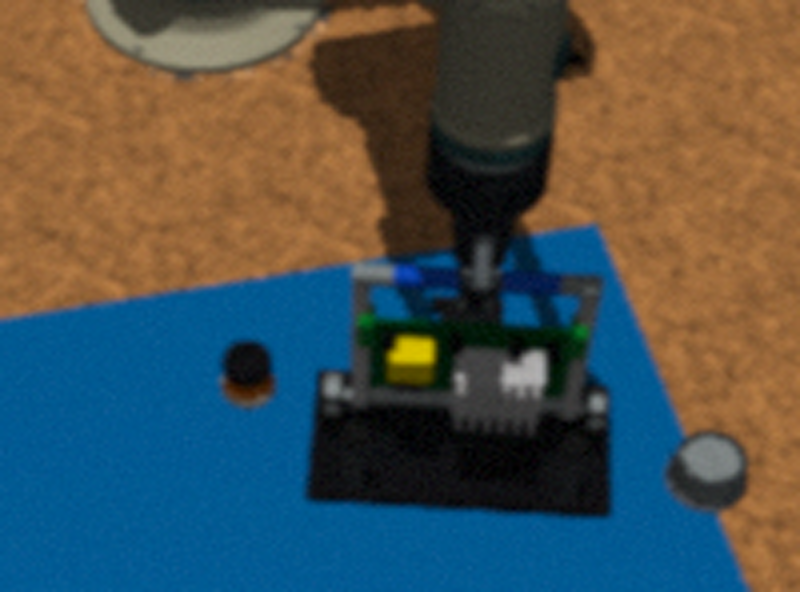

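View pics/u_top.png

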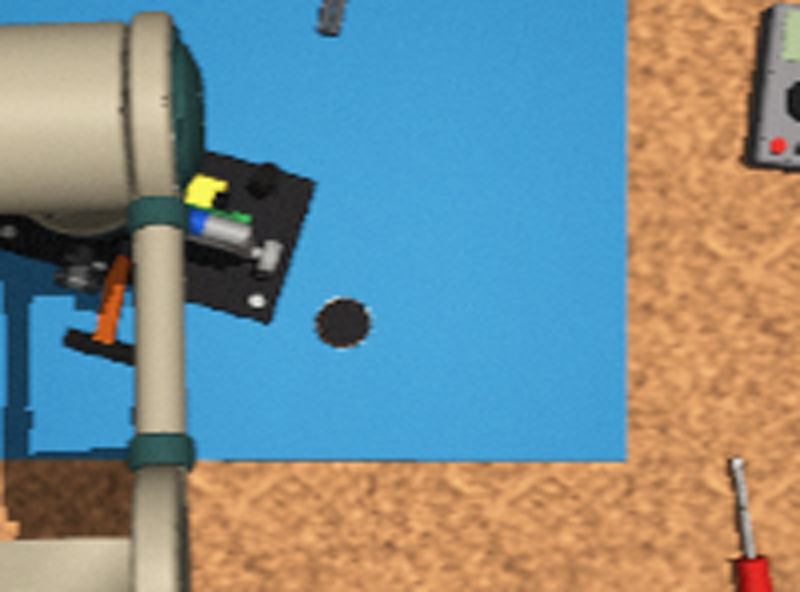

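```bash
python3 - <<'E'
from h import *
for c in('scene0','top0','u_scene','u_top'):
    d=np.load(c+'.npy');P=cloud('scene' if 'scene' in c else 'top',d);Q=P-HUB;X,Y,H=Q@E,Q@N,Q[...,2]+.05
    for sg in(-1,1):
        k=(d>0)&(abs(Y*sg-.096)<.012)&(abs(X)<.03)&(H>.05)&(H<.075)
        if k.sum()>3: print(c,sg,k.sum(),'post x range',X[k].min().round(4),X[k].max().round(4),'med',np.median(X[k]).round(4),np.median(H[k]).round(3))
    k=(d>0)&(H>.007)&(H<.018)&(abs(Y)<.12)&(abs(X)<.09)
    if k.sum(): print(c,'plate x',np.percentile(X[k],[1,99]).round(4),'y',np.percentile(Y[k],[1,99]).round(4))
s=ctrl.get_state();print(s['time'],s['ft_force'],s['width'],s['qd'].round(4))
E
```

```text
scene0 -1 53 post x range -0.0165 0.0163 med 0.0035 0.064
scene0 1 37 post x range -0.0137 0.0211 med -0.0004 0.061
scene0 plate x [-0.05    0.0714] y [-0.1083  0.109 ]
top0 -1 58 post x range -0.0175 0.0149 med -0.0013 0.064
top0 1 68 post x range -0.015 0.0172 med 0.0003 0.062
top0 plate x [-0.0495  0.0637] y [-0.106   0.1105]
u_scene -1 56 post x range -0.0167 0.0166 med 0.0036 0.062
u_scene 1 64 post x range -0.0123 0.0178 med 0.0064 0.062
u_scene plate x [-0.039  0.071] y [-0.1078  0.1075]
u_top -1 58 post x range -0.0176 0.015 med -0.0013 0.064
u_top plate x [-0.0498  0.0675] y [-0.1063  0.1092]
16.5583 [1.92838665 6.41924384 0.84527339] 0.014576908589829213 [-0.0009  0.     -0.0011 -0.0016  0.     -0.0024]
```

Posts are at base x ≈ 0 to +1 mm and the bar is at about +1 to +3 mm, so the lean is about 0.01 rad. Everything is steady, so I'm handing it in.

```bash
python3 - <<'E'
from h import *
ctrl.job_done()
E
```

```text
the job is handed in; nothing more can be done
```

I flipped the leg and raised the frame, then handed the job in at about 16.6 s with the gripper still holding the bar. No verdict was reported.

- **Leg:** I pushed the foot over centre with the closed fingers and the leg snapped down. The foot was then seen at base x −88 mm, z 101 mm, against −91 and 96 mm expected for fully down. The frame was still on its stops.
- **Raising:** I gripped the blue bar with 40 N set and turned the frame about the hub. The wrist force I read at each stop stayed under 8 N, and the pads read 14–15 mm on the 16 mm bar.
- **Final checks:**
  - The bar sat about 1–3 mm from above the hub posts, so the lean is roughly 0.01 rad.
  - The foot's top was seen at 44 mm, as expected for upright with the leg down, so it is about 28 mm clear of the bench.
  - Joint speeds were near zero.

**Two small anomalies:** during the push the finger briefly read about 17 N (I expected about 1 N), until the foot came free. In the raised position, the scene camera's foot detection was wrong: it marked most of the frame. I used the top camera's view of the foot instead.

I did not re-measure the other objects; I kept the arm clear of them, and those visible in the last pictures looked undisturbed.

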